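# Couple the in-line filter to the instrument port and latch its clamp ring

## Task

Push the flanged filter along its rails until its flange sits against the instrument's port flange, then swing the hinged half of the clamp ring fully down over both flanges, and last swing the latch fully upright so that its nose lies over the clamp's tab. Leave the other things on the bench where they are.

Things in the scene. Friction and masses are not known exactly. Their poses are not given: they have to be found in the camera images.
- rig: The joint's stand, fixed to the bench: grey base plate 170 x 325 x 12 mm with rails, port, clamp and instrument box. Origin: on the bench, straight below the meeting plane of the two flanges. x: level, across the tube, away from the robot; y: along the tube axis, from the rails towards the instrument (the filter must move along +y); z up. The tube axis lies at x 0, z 85 mm.
- rail_end (a point): Outer end of the two steel rails, midway between them at the height of their upper edges: x 0, y -230, z 69 mm in the rig's frame. The rails form a V along the rig's y, from here to y 0, upper edges at x +-24 mm, and carry the filter by its flanges. Nothing stands above them behind the filter's tail.
- box_top (a point): Middle of the top of the white instrument box (160 x 140 mm, 150 mm tall) that carries the port: y 160 mm in the rig's frame; the box begins at y 90 mm.
- port_face (a point): Centre of the face of the port's flange (steel, 56 mm across, 8 mm thick), 85 mm above the bench, facing the filter. When the filter is home, its origin lies here. The lower half of the clamp ring is fixed under this place, y -12 to 14 mm.
- filter: Loose steel in-line filter, 0.4 to 0.65 kg, lying on the rails (may roll about its axis): 120 mm long, a flange 56 mm across and 8 mm thick at each end, necks 32 mm and a body 50 mm across. Origin: centre of the mating face, which faces the port; +y of its frame points to the port; the tail is a flat closed disc at y -120 mm. Starts 35 to 90 mm short of the port. Slides with about 2 to 8 N.
- clamp (a joint): Angle of the hinged upper half of the aluminium clamp ring: 0 shut over the flanges, 1.95 wide open; starts at 1.45 to 1.8, standing up on the far side. Stiff hinge, stays where left; takes about 0.15 to 0.3 N m (2 to 3 N at the tab). Outer radius 40 mm; its side lips take both flanges between them only if the gap between the flanges is under 4 mm.
- clamp_hinge (a point): Hinge of the upper half ring, a line along the rig's y, 44 mm beyond the tube axis (rig x = +44 mm), 85 mm above the bench.
- clamp_tab (a point): Middle of the outer face of the thumb tab at the free end of the upper half ring, 100 mm from the hinge. The tab is 30 mm wide along y, 8 mm thick, and runs 81 to 113 mm from the hinge. Shut, the outer face looks up, 94 mm above the bench and 56 mm from the tube axis on the robot's side; with the ring half standing open it looks away from the robot.
- latch (a joint): Angle of the latch: 0 is upright and closed, its nose over the shut tab; positive leans out towards the robot, up to 1.0 (starts at 0.45 to 0.85). Stays where left; needs about 1 to 2 N at the tip. Closed too early, its nose bars the way of the tab; with the clamp ajar, the nose meets the tab.
- latch_hinge (a point): Pivot of the latch, a line along the rig's y, 76 mm before the tube axis (rig x = -76 mm), 65 mm above the bench.
- latch_tip (a point): Top end of the latch, a steel plate 24 mm wide, 6 mm thick, rising 69 mm from its pivot. A round bead along the top edge stands out to 8 mm from the plate's middle on the outer side; a nose 16 mm long, 32 to 38 mm from the pivot, points to the clamp. At latch angle a the tip lies 69 sin(a) mm towards the robot from the pivot and 69 cos(a) mm above it.
- reagent: Bystander: loose amber bottle, 64 mm wide, 140 mm tall, stands behind the rails (far side). Origin at its underside's centre.
- beaker: Bystander: loose glass beaker, 66 mm wide, 75 mm tall, stands before the rails (robot's side). Origin at its underside's centre.
- spanner: Bystander: loose steel spanner, 160 mm long, lies on the bench before the instrument.
- spare_ring: Bystander: loose aluminium ring, 56 mm wide, 10 mm high, lies on the bench behind the clamp. Origin at its underside's centre.
- tube_rack: Bystander: loose white rack of capped test tubes, 70 x 190 mm, 110 mm tall, robot's right. Origin at its underside's centre.
- blue_jar: Bystander: loose white jar with blue cap, 84 mm wide, 110 mm tall, robot's right. Origin at its underside's centre.

How it is judged (in metres and radians):
On the way, in this order (a step that is already met when the one before it is completed fails the run):
1. the filter is pushed home: flanges together (distance between filter and port_face below 0.005 m and y of filter in the frame of rig above -0.0035 m and angle between the y axis of filter and the y axis of rig, either way round below 0.06 rad), for 0.2 s.
2. the clamp ring is shut over both flanges (all of step 1 and value of joint clamp below 0.04 rad), for 0.2 s.
3. the latch is closed over the shut clamp (all of step 2 and value of joint latch below 0.08 rad), for 0.2 s.
At the end, for the whole second after the job is handed in: The filter's mating face is within 3.5 mm of the port's face along the tube, within 5 mm in all and in line to 0.06 rad; the clamp is shut to under 0.04 rad; the latch is closed to under 0.08 rad; all at rest (all of step 3 and linear speed of filter below 0.01 m/s and velocity of joint each of clamp, latch below 0.05 rad/s); the robot touches nothing.
It fails at once if any of the other loose things on the bench is shifted by more than 30 mm (distance of any of reagent, beaker, spanner, spare_ring, tube_rack, blue_jar from where it was at the start of the episode above 0.03 m).
It also fails if it takes over 58 s, if anything falls off the work surface, if the arm or the gripper's body presses on something with over 40 N, if the wrist force passes 120 N, or if a joint passes its speed limit or range.

## Robot

A 6-joint arm with a two-finger parallel gripper is mounted at the origin on the work surface. World frame = base frame: x ahead of the robot, y to its left, z up, the work surface at z = 0. Lengths are in mm, angles in rad, forces in N, time in s.
With the tool pointing down it reaches from about 225 to 875 mm from the base axis. Payload 3.4 kg.
Tool frame: the origin (TCP) lies midway between the tips of the shut fingers; the grasp point (between the pads) lies behind it (robot.hold_point_z is the z of the grasp point in the tool frame, in mm); z points along the fingers, y is the line along which they close (so a half turn about z gives the same grasp; the last joint's range is limited). The gripper opens to 85 mm and grips with 20 to 120 N. Pads are 22 mm wide; open, the fingers measure 114 mm over their backs; the gripper's body (76 mm by 85 mm) begins 54 mm behind the grasp point. The pads swing forward as they close: fully open they stand 13 mm farther back than shut.
Start: joints at [-1.329, 0.276, 1.505, -0, 1.361, -0.121], TCP at [204.065, -537.606, 231.328] pointing down, gripper open.
Joint ranges: [-2.89, 2.89], [-0.75, 2.08], [0.22, 2.7], [-1.18, 4.32], [0.11, 2.71], [-2.7, 2.7]. Speed limits (rad/s): [2.57, 2.57, 3.14, 3.14, 3.14, 3.14].

## Interface

Orientations are given as a rotation vector (axis times angle).
In Python, from cell import robot gives the robot as it stands.
- The arm moves only by the shell command python3 steer.py FILE [FORCE], which reads ROWS from the file FILE. ROWS is a JSON list of rows, 1 to 10 of them, each written [[dx, dy, dz], [rx, ry, rz], opening]: dx, dy, dz in mm, then a rotation vector rx, ry, rz in rad, then the finger opening in mm; each row shifts and turns the commanded pose from where the row before left it, along the tool's axes as they then stand; what a row does not reach is not made up. A row lasts 1/12 s, in which the tool goes at most 41.7 mm and 0.125 rad, less where a joint would pass 70% of its speed; a pose out of reach is approached as far as the arm can. The fingers move at their own pace and stop on an object; FORCE is the grip in N (left out, the last holds). Time passes only in rows, so rows that do not move let the fingers close. It prints the time, the measured TCP pose, the force, the opening and the grip force at its end. Input that does not fit is refused with a message, and nothing moves.
- robot.get_obs(): the state, without advancing time (a new reading comes with each control period).
- robot.read_camera(name): name is "scene" or "top" or "wrist"; returns a dict with "color" (384x512x3 uint8, blue, green, red), "fx", "fy", "cx", "cy" (pixels), "position" and "attitude" of the camera in the world. Camera axes: x right, y down, z forward; pixel columns grow to the right and rows downward; lengths in mm; the calibration is good to about 2 mm. A picture is of the moment at which its call begins. There is no depth.
- robot.finish_job(): hands the job in; it is judged then, once.
The state is a dict: "clock": time; "q": joint angles; "qvel": joint speeds; "joint_efforts": joint torques, N m; "tcp_pos": TCP position; "ee_rot": TCP orientation; "ft_force": force on the tool from outside, world axes, zero at the start; "moment": the same for the moment, N m; "opening": finger opening in mm; "grip_force": force on a finger pad.
Only numpy, scipy, OpenCV 4.12 (cv2) and the standard library are available. Lean on these libraries where they do the work, as an engineer would, in place of code of your own. Each camera call takes 0.05 s, during which the arm holds its last target. There are 200 camera calls.

## Working session

There is one attempt and no reset: what is moved stays moved. The work goes in short steps, Python scripts to look and compute and a shell command to move; the robot and the scene stay as the last step left them, time stands still between calls to the robot, and variables do not carry over. Pictures are saved under pics/ and viewed, at most 12 in all, crops included, and the job is handed in when it is done.

```bash
ls; mkdir -p pics
python3 - <<'E'
from cell import robot
import cv2,numpy as np
for n in ["scene","top"]:
    c=robot.read_camera(n); cv2.imwrite(f"pics/{n}0.png",c["color"])
    print(n,c["fx"],c["fy"],c["cx"],c["cy"],c["position"],c["attitude"])
o=robot.get_obs(); print(o["clock"],o["tcp_pos"],o["ee_rot"],o["opening"],robot.hold_point_z)
E
```

```text
cell.py
pics
steer.py
scene 358.8734197757336 358.8734197757336 253.50256340619134 189.41683205454555 [968.65534941 357.37840561 809.12974355] [-1.00131878 -2.54642697  0.93234479]
top 439.10445752395174 439.10445752395174 253.25103576142726 194.8499949632721 [ 452.36904882  -75.74763327 1237.05045769] [-2.14307876  2.19788762 -0.1248451 ]
0.1 [ 203.92923453 -537.09687322  230.52073622] [-3.08841264e+00 -5.66448356e-01  1.79932231e-04] 85.41914824097611 -18.700000000000003
```

View pics/scene0.png

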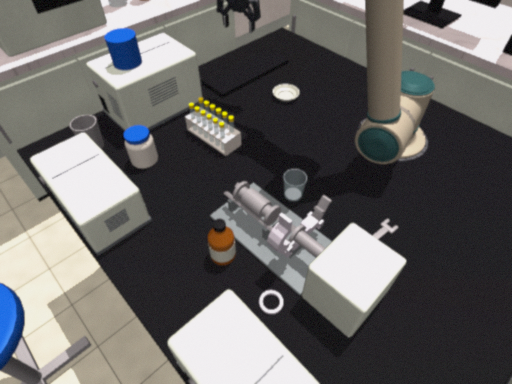

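View pics/top0.png

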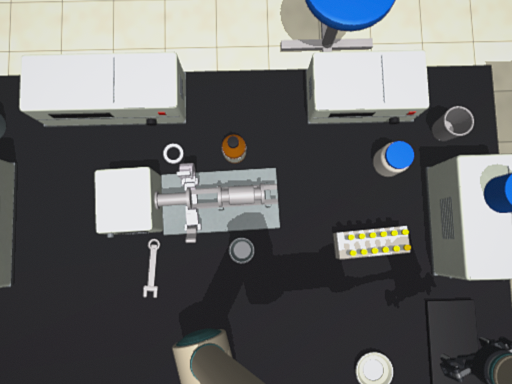

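The top view shows the rig with the box at about (125,200), the filter at (240,194), the latch near (192,235), and the beaker at (241,249). I'll enlarge these areas.

Run:
```python
import cv2,numpy as np
a=cv2.imread("pics/top0.png")[135:265,85:285]; b=cv2.imread("pics/scene0.png")[165:335,205:410]
cv2.imwrite("pics/a.png",cv2.resize(a,None,fx=4,fy=4,interpolation=cv2.INTER_CUBIC))
cv2.imwrite("pics/b.png",cv2.resize(b,None,fx=3.5,fy=3.5,interpolation=cv2.INTER_CUBIC))
```

```text
(no output)
```

View pics/a.png

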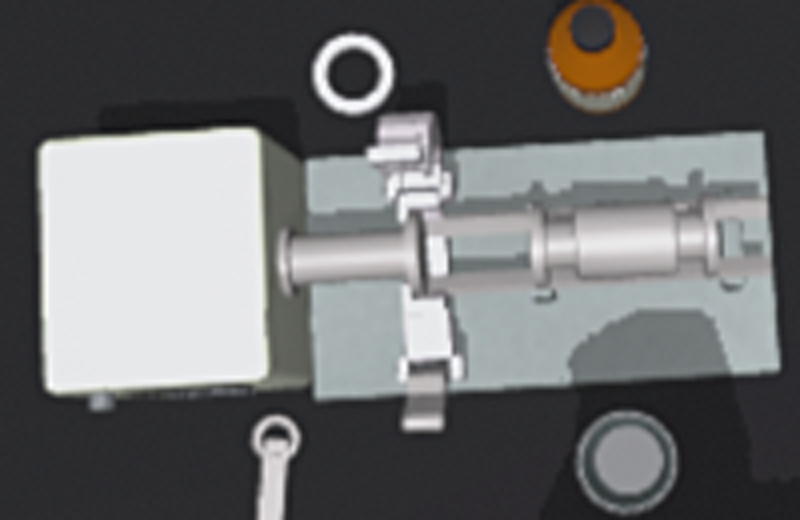

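View pics/b.png

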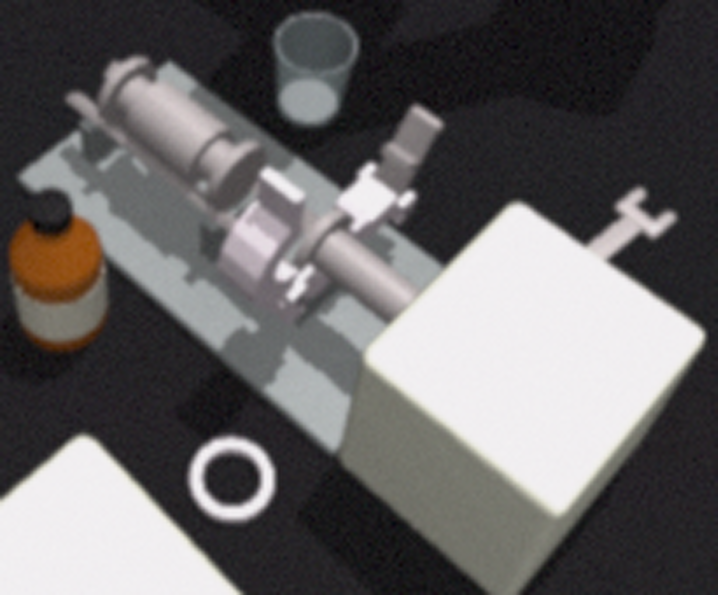

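Pictures show: plate right corners at crop (766,131),(778,370); box top corners (40,142),(262,128),(270,388),(47,393); port flange face at about (427,255); filter mating face near (533,250), tail near (718,247); clamp standing up at far side; latch tip at (423,425).

```bash
cat > h.py <<'E'
from cell import robot
import numpy as np, cv2
from scipy.spatial.transform import Rotation as R
def ray(c,uv,z):
    d=R.from_rotvec(c["attitude"]).apply([(uv[0]-c["cx"])/c["fx"],(uv[1]-c["cy"])/c["fy"],1])
    p=np.array(c["position"]); return p+d*(z-p[2])/d[2]
def proj(c,P):
    q=R.from_rotvec(c["attitude"]).inv().apply(np.atleast_2d(P)-c["position"])
    return np.c_[c["fx"]*q[:,0]/q[:,2]+c["cx"],c["fy"]*q[:,1]/q[:,2]+c["cy"]]
E
python3 - <<'E'
from h import *
np.set_printoptions(precision=1,suppress=True)
c=robot.read_camera("top")
for n,u,v,z in [("plTR",766,131,12),("plBR",778,370,12),("plBL",312,400,12),("boxTL",40,142,150),("boxTR",262,128,150),("boxBR",268,388,150),("boxBL",47,393,150),("port",427,255,85),("portfl up",427,211,85),("portfl lo",427,293,85),("face",533,250,85),("tail",718,247,85),("fltop",540,210,85),("flbot",540,288,85),("tip",423,425,115),("beaker",628,462,75),("hinge",425,190,85),("tab",400,150,180)]:
    print(n,ray(c,(85+u/4,135+v/4),z))
E
```

```text
plTR [ 658.5 -155.4   12. ]
plBR [ 489.9 -158.5   12. ]
plBL [477.4 165.4  12. ]
boxTL [639.4 307.2 150. ]
boxTR [644.9 168.8 150. ]
boxBR [482.6 165.3 150. ]
boxBL [483. 301. 150.]
port [569.1  75.1  85. ]
portfl up [598.2  74.8  85. ]
portfl lo [544.   75.4  85. ]
face [570.6   5.3  85. ]
tail [ 569.6 -116.6   85. ]
fltop [597.1   0.2  85. ]
flbot [545.4   1.2  85. ]
tip [457.7  74.9 115. ]
beaker [430.3 -53.9  75. ]
hinge [612.3  76.   85. ]
tab [624.   78.4 180. ]
```

```bash
cat >> h.py <<'E'
def rig(p,P):
    c,s=np.cos(p[2]),np.sin(p[2]); P=np.atleast_2d(np.array(P,float))
    return np.c_[p[0]+c*P[:,0]-s*P[:,1],p[1]+s*P[:,0]+c*P[:,1],P[:,2]]
E
python3 - <<'E'
from h import *
from scipy.optimize import least_squares
np.set_printoptions(precision=1,suppress=True)
T=robot.read_camera("top");S=robot.read_camera("scene")
t=lambda u,v:(85+u/4,135+v/4)
s=lambda u,v:(205+u/3.5,165+v/3.5)
pts=[(T,t(766,131),(85,-235,12)),(T,t(778,370),(-85,-235,12)),(T,t(312,400),(-85,90,12)),
(T,t(38,140),(80,230,150)),(T,t(262,127),(80,90,150)),(T,t(270,389),(-80,90,150)),(T,t(45,394),(-80,230,150)),
(T,t(427,252),(0,0,85)),
(S,s(518,201),(-80,90,150)),(S,s(707,335),(-80,230,150)),(S,s(558,518),(80,230,150)),(S,s(365,355),(80,90,150)),
(S,s(168,62),(-85,-235,12)),(S,s(17,178),(85,-235,12))]
def res(p): return np.concatenate([proj(c,rig(p,P))[0]-uv for c,uv,P in pts])
r=least_squares(res,[569,75,0.02],loss="soft_l1")
p=r.x;print(p[:2],round(p[2],4));print(res(p).reshape(-1,2))
# filter face/tail y
for q in [(533,250),(718,247)]:
    w=ray(T,t(*q),85); d=w[:2]-p[:2]; print("filt",d@[np.cos(p[2]),np.sin(p[2])],d@[-np.sin(p[2]),np.cos(p[2])])
for y in (-60,-65,-70,-75,-80,-85): print(y,(proj(S,rig(p,[0,y,85]))[0]-[205,165])*3.5,(proj(T,rig(p,[0,y,85]))[0]-[85,135])*4)
for a in (.45,.55,.65,.75,.85):
    P=rig(p,[-76-69*np.sin(a),0,65+69*np.cos(a)]);print("latch",a,(proj(T,P)[0]-[85,135])*4,(proj(S,P)[0]-[205,165])*3.5)
for a in (1.45,1.55,1.65,1.75,1.8):
    # tab outer end mid, at 113 from hinge, mid thickness ~ z+5
    v=np.array([44-113*np.cos(a)+5*np.sin(a),0,85+113*np.sin(a)+5*np.cos(a)]);P=rig(p,v);print("tab",a,v,(proj(T,P)[0]-[85,135])*4,(proj(S,P)[0]-[205,165])*3.5)
E
```

```text
[569.1  77.9] 0.0274
[[-0.3 -0.7]
 [ 0.3 -0.3]
 [-0.1 -1.6]
 [-0.6 -0.8]
 [-0.5 -0.4]
 [-0.7 -1.9]
 [-1.4 -0.1]
 [-1.1  0.8]
 [-0.  -3. ]
 [ 2.2 -1.8]
 [ 0.3 -0.6]
 [-2.4 -2.1]
 [ 0.3 -1.2]
 [-0.7 -1.8]]
filt -0.48963589115135175 -72.62863766433941
filt -4.879823350083104 -194.48850071911565
-60 [256.4 185. ] [513.8 250.3]
-65 [251.2 180.9] [521.4 249.9]
-70 [246.1 176.9] [529.  249.5]
-75 [241.  172.8] [536.6 249.1]
-80 [235.9 168.8] [544.1 248.7]
-85 [230.8 164.7] [551.7 248.3]
latch 0.45 [420.1 416.2] [426.2 112.8]
latch 0.55 [421.1 425.9] [430.8 111.1]
latch 0.65 [422.3 434.9] [434.9 110.2]
latch 0.75 [423.6 443.3] [438.5 110.1]
latch 0.85 [424.9 450.8] [441.5 110.8]
tab 1.45 [ 35.3   0.  197.8] [395.  177.7] [298.8 167. ]
tab 1.55 [ 46.6   0.  198.1] [394.2 158.9] [286.3 177.4]
tab 1.65 [ 57.9   0.  197.3] [393.8 140.5] [273.5 188.9]
tab 1.75 [ 69.1   0.  195.3] [393.6 122.7] [260.6 201.6]
tab 1.8 [ 74.5   0.  193.9] [393.6 114.1] [254.2 208.3]
```

```bash
cat > st.py <<'E'
from h import *
p=(569.,77.5,.0274); o=robot.get_obs(); Z=R.from_rotvec([0,0,-p[2]])
np.set_printoptions(precision=3,suppress=True)
M=(Z*R.from_rotvec(o["ee_rot"])).as_matrix()
print("t",o["clock"],"rig tcp",Z.apply(np.array(o["tcp_pos"])-[p[0],p[1],0]),"F",Z.apply(o["ft_force"]),"toolx",M[:,0],"toolz",M[:,2],"open",o["opening"])
E
echo '[[[0,0,0],[0,0,0.112],0],[[0,0,0],[0,0,0.112],0],[[0,0,0],[0,0,0.112],0],[[30,-30,0],[0,0,0],0],[[30,-30,0],[0,0,0],0],[[30,-30,0],[0,0,0],0],[[30,-30,0],[0,0,0],0],[[30,-30,0],[0,0,0],0],[[30,-30,0],[0,0,0],0],[[0,0,0],[0,0,0],0]]' > mv.in && python3 steer.py mv.in 30; python3 st.py
```

```text
clock: 1.08
tcp_pos: [380.3, -350.1, 231.4]
ee_rot: [-3.137, -0.052, -0.005]
ft_force: [-0.6, -0.0, -0.1]
opening: 0.2
grip_force: 0.0
t 1.0833 rig tcp [-200.333 -422.307  231.437] F [-0.571  0.012 -0.12 ] toolx [1.    0.006 0.004] toolz [ 0.003  0.004 -1.   ] open 0.2024223946752312
```

```bash
echo '[[[33,-33,0],[0,0,0],0],[[33,-33,0],[0,0,0],0],[[33,-33,0],[0,0,0],0],[[33,-33,0],[0,0,0],0],[[33,-33,0],[0,0,0],0],[[33,-30,0],[0,0,0],0],[[0,0,40],[0,0,0],0],[[0,0,30],[0,0,0],0],[[0,0,0],[0,0,0],0]]' > mv.in && python3 steer.py mv.in; python3 st.py
python3 -c "
from h import *
c=robot.read_camera('wrist');cv2.imwrite('pics/w1.png',c['color'])
c=robot.read_camera('top');cv2.imwrite('pics/t1.png',cv2.resize(c['color'][135:265,85:285],None,fx=4,fy=4,interpolation=2))"
```

```text
clock: 1.83
tcp_pos: [545.7, -173.5, 155.3]
ee_rot: [-3.136, -0.045, 0.018]
ft_force: [-0.9, 0.1, -0.3]
opening: -0.2
grip_force: 0.0
t 1.8333 rig tcp [ -30.172 -250.228  155.26 ] F [-0.909  0.098 -0.275] toolx [ 1.     0.001 -0.012] toolz [-0.012  0.005 -1.   ] open -0.21189974892581837
```

View pics/w1.png

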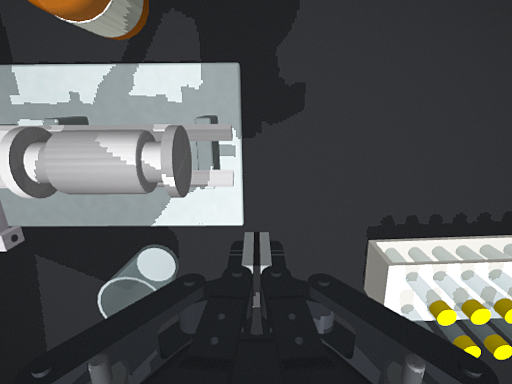

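Wrist view: filter lying along the rails, tail disc centred about (183,160), rail ends at (232,132) and (232,180), beaker at (140,285), plate corners (240,63),(243,225).

```bash
python3 - <<'E'
from h import *
np.set_printoptions(precision=1,suppress=True)
c=robot.read_camera("wrist");p=(569.,77.5,.0274);Z=R.from_rotvec([0,0,-p[2]])
for n,u,v,z in [("tailc",183,160,85),("railU",232,132,69),("railL",232,178,69),("c1",240,63,12),("c2",243,225,12)]:
    print(n,Z.apply(ray(c,(u,v),z)-[p[0],p[1],0]))
E
python3 st.py
```

```text
tailc [   7.6 -194.4   85. ]
railU [  28.  -232.8   69. ]
railL [ -11.5 -231.7   69. ]
c1 [  87.8 -237.2   12. ]
c2 [ -82.4 -237.6   12. ]
t 1.9833 rig tcp [ -26.017 -253.722  162.337] F [ 0.949 -0.559  0.842] toolx [ 1.    -0.001  0.001] toolz [ 0.001 -0.001 -1.   ] open -0.17906976407734415
```

```bash
echo '[[[14,-10,0],[0,0,0],0],[[14,-10,0],[0,0,0],0],[[0,0,30],[0,0,0],0],[[0,0,30],[0,0,0],0],[[0,0,21],[0,0,0],0],[[0,0,0],[0,0,0],0],[[0,0,0],[0,0,0],0],[[0,0,0],[0,0,0],0]]' > mv.in && python3 steer.py mv.in; python3 st.py
```

```text
clock: 2.65
tcp_pos: [578.7, -156.7, 83.0]
ee_rot: [3.139, 0.041, 0.007]
ft_force: [0.9, 0.0, 0.6]
opening: 0.5
grip_force: 0.0
t 2.65 rig tcp [   3.317 -234.384   83.024] F [0.856 0.011 0.591] toolx [ 1.    -0.001  0.005] toolz [ 0.005 -0.002 -1.   ] open 0.5357774550768518
```

```bash
echo '[[[0,-8,0],[0,0,0],0],[[0,-8,0],[0,0,0],0],[[0,-8,0],[0,0,0],0],[[0,-8,0],[0,0,0],0],[[0,-8,0],[0,0,0],0],[[0,-8,0],[0,0,0],0],[[0,-8,0],[0,0,0],0],[[0,-8,0],[0,0,0],0],[[0,-6,0],[0,0,0],0],[[0,0,0],[0,0,0],0]]' > mv.in && python3 steer.py mv.in; python3 st.py
echo '[[[0,-6,0],[0,0,0],0],[[0,-6,0],[0,0,0],0],[[0,-4,0],[0,0,0],0],[[0,-3,0],[0,0,0],0],[[0,0,0],[0,0,0],0]]' > mv.in && python3 steer.py mv.in;python3 st.py
```

```text
clock: 3.48
tcp_pos: [575.6, -85.2, 81.5]
ee_rot: [3.139, 0.045, 0.003]
ft_force: [-0.1, -2.8, 1.5]
opening: -0.2
grip_force: 1.3
t 3.4833 rig tcp [   2.116 -162.77    81.486] F [-0.137 -2.76   1.532] toolx [1.    0.001 0.002] toolz [ 0.002 -0.002 -1.   ] open -0.16619072570925444
clock: 3.9
tcp_pos: [575.2, -67.4, 81.4]
ee_rot: [3.138, 0.045, 0.003]
ft_force: [-0.5, -4.5, 4.3]
opening: 0.1
grip_force: 2.7
t 3.9 rig tcp [   2.193 -145.01    81.389] F [-0.661 -4.484  4.26 ] toolx [1.    0.001 0.002] toolz [ 0.002 -0.003 -1.   ] open 0.09997560279436288
```

Contact and sliding at ~4 N. Continue slowly.

```bash
for i in 1 2 ; do echo '[[[0,-3,0],[0,0,0],0],[[0,-2,0],[0,0,0],0],[[0,0,0],[0,0,0],0]]' > mv.in && python3 steer.py mv.in >/dev/null;python3 st.py; done
echo '[[[0,-2,0],[0,0,0],0],[[0,0,0],[0,0,0],0]]' > mv.in && python3 steer.py mv.in>/dev/null;python3 st.py
```

```text
t 4.15 rig tcp [   2.204 -140.417   81.396] F [-0.558 -6.284  3.956] toolx [1.    0.001 0.002] toolz [ 0.002 -0.004 -1.   ] open -0.14502102433390268
t 4.4 rig tcp [   2.225 -135.481   81.414] F [-1.555 -6.505  3.443] toolx [1.    0.001 0.002] toolz [ 0.002 -0.004 -1.   ] open -0.2951483046763333
t 4.5667 rig tcp [   2.201 -133.632   81.406] F [-1.163 -6.604  4.789] toolx [1.    0.001 0.002] toolz [ 0.002 -0.004 -1.   ] open -0.02931371151892416
```

```bash
echo '[[[0,-2,0],[0,0,0],0],[[0,0,0],[0,0,0],0]]' > mv.in && python3 steer.py mv.in>/dev/null;python3 st.py
echo '[[[0,-2,0],[0,0,0],0],[[0,0,0],[0,0,0],0]]' > mv.in && python3 steer.py mv.in>/dev/null;python3 st.py
echo '[[[0,-2,0],[0,0,0],0],[[0,0,0],[0,0,0],0]]' > mv.in && python3 steer.py mv.in>/dev/null;python3 st.py
python3 -c "
from h import *
c=robot.read_camera('top');cv2.imwrite('pics/t2.png',cv2.resize(c['color'][160:240,150:290],None,fx=5,fy=5,interpolation=2))"
```

```text
t 4.7333 rig tcp [   2.217 -132.892   81.431] F [ -1.394 -10.78    4.713] toolx [1.    0.002 0.002] toolz [ 0.002 -0.006 -1.   ] open -0.2778704766745013
t 4.9 rig tcp [   2.241 -132.894   81.525] F [ -2.36  -16.374   3.67 ] toolx [1.    0.003 0.002] toolz [ 0.002 -0.01  -1.   ] open -0.19919718641087833
t 5.0667 rig tcp [   2.22  -132.882   81.558] F [ -2.347 -21.314   4.131] toolx [1.    0.004 0.002] toolz [ 0.002 -0.014 -1.   ] open -0.08181717894459854
```

View pics/t2.png

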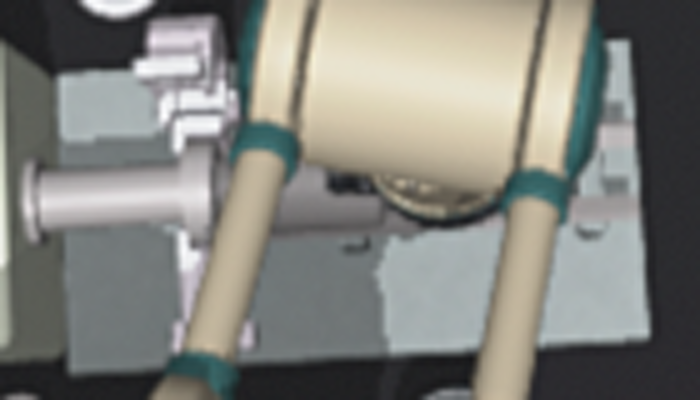

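Flanges are together (hard stop at TCP y −132.9, tail at −120 as expected; the top view shows filter right up to the port, (215–380,195)). Retreat and go behind the tab.

```bash
echo '[[[0,10,0],[0,0,0],0],[[0,10,0],[0,0,0],0],[[0,0,-38],[0,0,0],0],[[0,0,-38],[0,0,0],0],[[0,0,-38],[0,0,0],0],[[0,0,-38],[0,0,0],0],[[0,0,0],[0,0,0],0],[[0,0,0],[0,0,0],0],[[0,0,0],[0,0,0],0]]' > mv.in && python3 steer.py mv.in>/dev/null;python3 st.py
echo '[[[24,-20,0],[0,0,0],0],[[24,-20,0],[0,0,0],0],[[24,-20,0],[0,0,0],0],[[24,-20,0],[0,0,0],0],[[0,-20,0],[0,0,0],0],[[0,-20,0],[0,0,0],0],[[0,-20,0],[0,0,0],0],[[0,0,0],[0,0,0],0],[[0,0,0],[0,0,0],0],[[0,0,0],[0,0,0],0]]' > mv.in && python3 steer.py mv.in>/dev/null;python3 st.py
python3 -c "
from h import *
c=robot.read_camera('wrist');cv2.imwrite('pics/w3.png',c['color'])
c=robot.read_camera('scene');cv2.imwrite('pics/s3.png',cv2.resize(c['color'][165:335,205:410],None,fx=3.5,fy=3.5,interpolation=2))"
```

```text
t 5.8667 rig tcp [   0.919 -145.27   231.617] F [-0.583 -0.42  -0.016] toolx [ 1.    -0.    -0.001] toolz [-0.001  0.001 -1.   ] open 0.1912428073625809
t 6.7 rig tcp [ 96.85   -6.359 230.44 ] F [ 0.169 -0.959 -0.264] toolx [ 1.    -0.    -0.003] toolz [-0.003 -0.001 -1.   ] open -0.09552670360652692
```

View pics/w3.png

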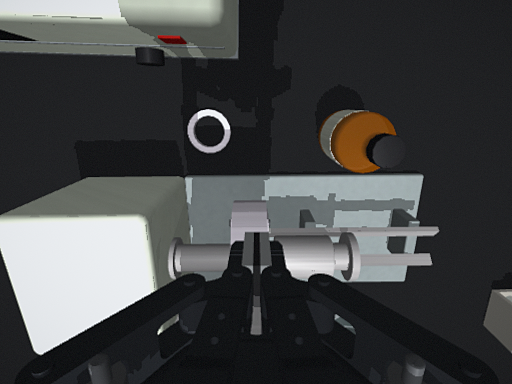

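Wrist view: finger tips at (256,238), ring half visible behind them at (250,217), reagent bottle at (370,140), spare ring at (209,131). Checking the clamp angle by projection.

Run:
```python
from h import *
np.set_printoptions(precision=0,suppress=True)
c=robot.read_camera("wrist");p=(569.,77.5,.0274)
f=lambda P:proj(c,rig(p,P))[0]
print("tip",f([96.85-11,-6,230]),f([96.85+11,-6,230]),"plate far corner",f([85,-235,12]),f([85,90,12]),"port",f([0,82,85]))
for a in (1.45,1.55,1.65,1.75):
    g=lambda r,w:[44-r*np.cos(a)+w*np.sin(a),0,85+r*np.sin(a)+w*np.cos(a)]
    print(a,"tabend out",g(113,9),f(g(113,9)),"ringtop",f(g(44,40)),"tab inner end",f(g(113,1)))
```

```text
tip [254. 261.] [254. 227.] plate far corner [425. 174.] [184. 174.] port [181. 258.]
1.45 tabend out [np.float64(39.317603980825865), 0, np.float64(198.2610929115538)] [247. 292.] ringtop [249. 212.] tab inner end [247. 300.]
1.55 tabend out [np.float64(50.64823833595477), 0, np.float64(198.16271880362518)] [246. 279.] ringtop [249. 206.] tab inner end [247. 288.]
1.65 tabend out [np.float64(61.9124456912462), 0, np.float64(196.93366021603222)] [246. 265.] ringtop [249. 200.] tab inner end [246. 275.]
1.75 tabend out [np.float64(72.99767781025804), 0, np.float64(194.58619749590946)] [246. 250.] ringtop [249. 195.] tab inner end [246. 261.]
```

View pics/s3.png

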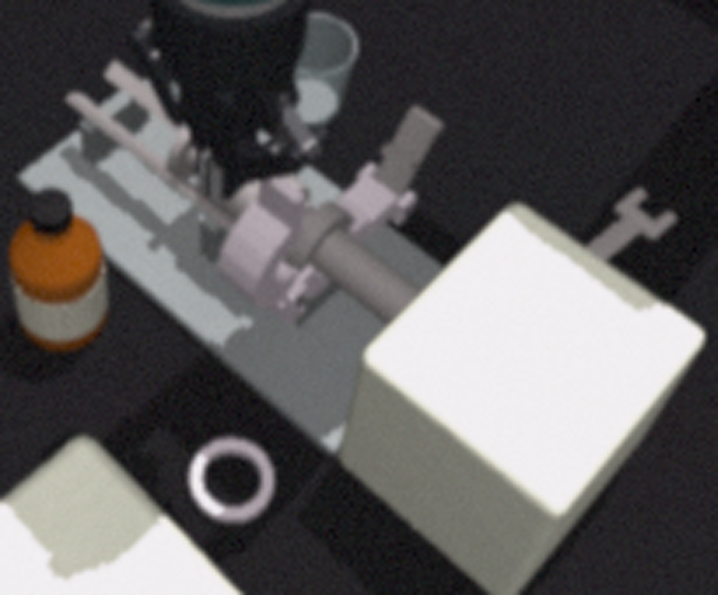

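Everything agrees with clamp angle ≈1.56. Lower behind the tab and push along its arc.

```bash
echo '[[[0,-5,23],[0,0,0],0],[[0,0,22],[0,0,0],0],[[0,0,0],[0,0,0],0],[[0,0,0],[0,0,0],0],[[-10,0,0],[0,0,0],0],[[-10,0,0],[0,0,0],0],[[-8,0,0],[0,0,0],0],[[-8,0,0],[0,0,0],0],[[-8,0,0],[0,0,0],0],[[0,0,0],[0,0,0],0]]' > mv.in && python3 steer.py mv.in>/dev/null;python3 st.py
echo '[[[-7,0,0],[0,0,0],0],[[-7,0,0],[0,0,0],0],[[-7,0,0],[0,0,0],0],[[-7,0,0],[0,0,0],0],[[0,0,0],[0,0,0],0]]' > mv.in && python3 steer.py mv.in>/dev/null;python3 st.py
```

```text
t 7.6833 rig tcp [ 52.158  -1.117 188.486] F [ 0.292 -0.155  0.224] toolx [ 1.    -0.     0.001] toolz [ 0.001 -0.    -1.   ] open -0.16517655884042684
t 8.1 rig tcp [ 23.515  -0.84  187.093] F [-0.23   0.224 -0.499] toolx [ 1.    -0.    -0.003] toolz [-0.003  0.    -1.   ] open -0.17682889761893655
```

```bash
python3 -c "
from h import *
c=robot.read_camera('wrist');s=robot.read_camera('scene')
a=cv2.resize(c['color'][120:330,130:380],(400,336),interpolation=2);b=cv2.resize(s['color'][165:285,205:348],(400,336),interpolation=2)
cv2.imwrite('pics/m4.png',np.hstack([a,b]))"
```

```text
(no output)
```

View pics/m4.png

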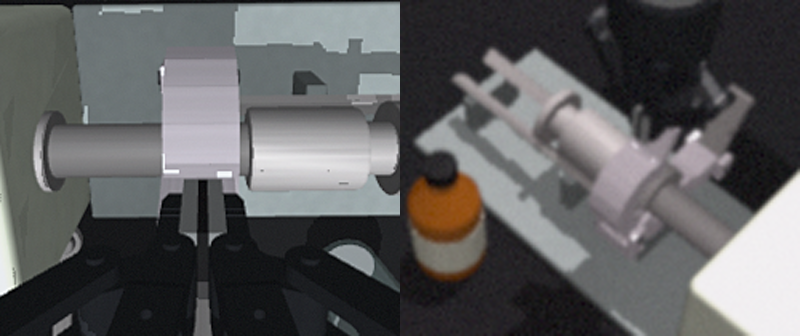

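The clamp has swung over with the fingers (its ring now covers the flanges at a slant). Following the arc down.

```bash
echo '[[[-7,0,2],[0,0,0],0],[[-7,0,2],[0,0,0],0],[[-6,0,2],[0,0,0],0],[[-6,0,4],[0,0,0],0],[[-6,0,4],[0,0,0],0],[[-6,0,4],[0,0,0],0],[[-5,0,5],[0,0,0],0],[[-5,0,5],[0,0,0],0],[[-5,0,6],[0,0,0],0],[[0,0,0],[0,0,0],0]]' > mv.in && python3 steer.py mv.in>/dev/null;python3 st.py
```

```text
t 9.0333 rig tcp [-29.771  -0.864 151.676] F [-0.61  -0.841 -0.162] toolx [ 1.    -0.001 -0.004] toolz [-0.004  0.    -1.   ] open 0.0069835964493516894
```

```bash
echo '[[[-4,0,6],[0,0,0],0],[[-4,0,6],[0,0,0],0],[[-4,0,6],[0,0,0],0],[[-3,0,6],[0,0,0],0],[[-3,0,7],[0,0,0],0],[[-2,0,7],[0,0,0],0],[[-2,0,5],[0,0,0],0],[[-2,0,4],[0,0,0],0],[[0,0,0],[0,0,0],0]]' > mv.in && python3 steer.py mv.in>/dev/null;python3 st.py
```

```text
t 9.7833 rig tcp [-52.697  -0.936 105.136] F [-0.429  0.482 -0.038] toolx [ 1.    -0.001 -0.003] toolz [-0.003 -0.    -1.   ] open -0.253166398637818
```

```bash
python3 -c "
from h import *
c=robot.read_camera('wrist');s=robot.read_camera('scene')
a=cv2.resize(c['color'][120:330,130:380],(400,336),interpolation=2);b=cv2.resize(s['color'][165:285,205:348],(400,336),interpolation=2)
cv2.imwrite('pics/m5.png',np.hstack([a,b]))"
```

```text
(no output)
```

View pics/m5.png

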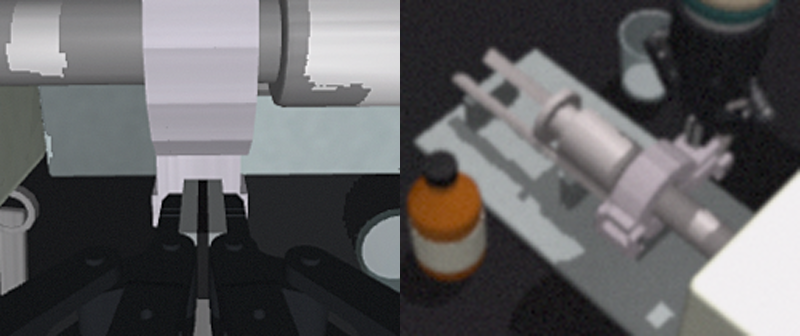

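Clamp nearly shut under the fingers. Press down gently until it stops.

```bash
echo '[[[0,0,5],[0,0,0],0],[[0,0,4],[0,0,0],0],[[0,0,3],[0,0,0],0],[[0,0,0],[0,0,0],0]]' > mv.in && python3 steer.py mv.in>/dev/null;python3 st.py
echo '[[[0,0,2],[0,0,0],0],[[0,0,0],[0,0,0],0]]' > mv.in && python3 steer.py mv.in>/dev/null;python3 st.py
echo '[[[0,0,2],[0,0,0],0],[[0,0,0],[0,0,0],0]]' > mv.in && python3 steer.py mv.in>/dev/null;python3 st.py
```

```text
t 10.2167 rig tcp [-51.402  -0.973  94.08 ] F [-0.206 -0.031 -0.16 ] toolx [ 1.    -0.001 -0.   ] toolz [-0. -0. -1.] open 0.08360589737981808
t 10.3833 rig tcp [-51.305  -0.948  93.749] F [-3.148 -0.673 11.339] toolx [ 1.    -0.     0.001] toolz [ 0.001 -0.    -1.   ] open -0.08545870544532139
t 10.55 rig tcp [-51.266  -0.958  93.454] F [-6.01  -0.162 22.37 ] toolx [ 1.    -0.     0.001] toolz [ 0.001 -0.    -1.   ] open -0.09109156249885161
```

Hard stop at 93.5 mm with 22 N: the clamp is shut. Up and look at the latch.

```bash
echo '[[[0,0,-25],[0,0,0],0],[[0,0,-35],[0,0,0],0],[[0,0,-35],[0,0,0],0],[[-30,0,0],[0,0,0],0],[[-30,0,0],[0,0,0],0],[[-30,0,0],[0,0,0],0],[[-20,0,0],[0,0,0],0],[[0,0,0],[0,0,0],0],[[0,0,0],[0,0,0],0],[[0,0,0],[0,0,0],0]]' > mv.in && python3 steer.py mv.in>/dev/null;python3 st.py
python3 -c "
from h import *
c=robot.read_camera('wrist');s=robot.read_camera('scene')
a=cv2.resize(c['color'][0:260,130:380],(400,416),interpolation=2);b=cv2.resize(s['color'][165:285,205:348],(400,336),interpolation=2)
cv2.imwrite('pics/m6.png',np.hstack([a,cv2.copyMakeBorder(b,0,80,0,0,0)]))
o=(569,77.5,.0274)
for a in (.4,.5,.6,.8,1.):
  print(a,(proj(c,rig(o,[[-76-69*np.sin(a),0,65+69*np.cos(a)],[-76,0,65],[-56,0,94]]))-[130,0])*1.6)
"
```

```text
t 11.3833 rig tcp [-160.253   -0.926  185.547] F [ 0.568 -0.217  0.328] toolx [ 1.    -0.001  0.002] toolz [ 0.002 -0.    -1.   ] open -0.13355833192000344
0.4 [[199.32614396 214.10306244]
 [200.02939049 154.5064995 ]
 [199.64421441 109.14648252]]
0.5 [[199.39808541 227.3569444 ]
 [200.02939049 154.5064995 ]
 [199.64421441 109.14648252]]
0.6 [[199.47415978 239.09145904]
 [200.02939049 154.5064995 ]
 [199.64421441 109.14648252]]
0.8 [[199.63275273 257.74609876]
 [200.02939049 154.5064995 ]
 [199.64421441 109.14648252]]
1.0 [[199.79150558 269.97613119]
 [200.02939049 154.5064995 ]
 [199.64421441 109.14648252]]
```

View pics/m6.png

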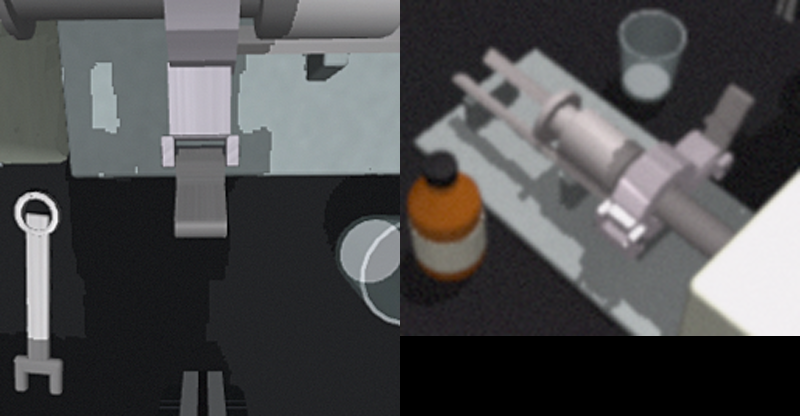

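Latch untouched at about 0.55, tip at crop (200,236); clamp shut over the joint. Lower and push the latch.

```bash
echo '[[[0,0,35],[0,0,0],0],[[0,0,35],[0,0,0],0],[[0,0,0],[0,0,0],0],[[0,0,0],[0,0,0],0],[[8,0,0],[0,0,0],0],[[8,0,0],[0,0,0],0],[[8,0,0],[0,0,0],0],[[8,0,0],[0,0,0],0],[[0,0,0],[0,0,0],0]]' > mv.in && python3 steer.py mv.in>/dev/null;python3 st.py
echo '[[[6,0,0],[0,0,0],0],[[6,0,0],[0,0,0],0],[[6,0,0],[0,0,0],0],[[6,0,0],[0,0,0],0],[[4,0,0],[0,0,0],0],[[0,0,0],[0,0,0],0]]' > mv.in && python3 steer.py mv.in>/dev/null;python3 st.py
```

```text
t 12.2333 rig tcp [-125.861   -1.041  116.387] F [ 0.452 -0.746  0.577] toolx [ 1.    -0.001  0.005] toolz [ 0.005 -0.    -1.   ] open 0.015780482035593187
t 12.7333 rig tcp [-99.769  -0.968 115.346] F [0.959 0.134 0.274] toolx [ 1.    -0.001  0.002] toolz [ 0.002 -0.    -1.   ] open -0.12768920397426886
```

```bash
echo '[[[2,0,0],[0,0,0],0],[[2,0,0],[0,0,0],0],[[0,0,0],[0,0,0],0]]' > mv.in && python3 steer.py mv.in>/dev/null;python3 st.py
echo '[[[2,0,0],[0,0,0],0],[[0,0,0],[0,0,0],0]]' > mv.in && python3 steer.py mv.in>/dev/null;python3 st.py
```

```text
t 12.9833 rig tcp [-97.06   -0.945 115.263] F [-0.025 -0.187  0.756] toolx [ 1.    -0.001  0.   ] toolz [ 0. -0. -1.] open 0.16794939974387063
t 13.15 rig tcp [-95.129  -0.925 115.302] F [-1.16   0.933  0.589] toolx [ 1.    -0.001  0.   ] toolz [ 0. -0. -1.] open 0.14919947243684634
```

```bash
for i in 1; do echo '[[[1.5,0,0],[0,0,0],0],[[0,0,0],[0,0,0],0]]' > mv.in && python3 steer.py mv.in>/dev/null;python3 st.py; done
echo '[[[1.5,0,0],[0,0,0],0],[[0,0,0],[0,0,0],0]]' > mv.in && python3 steer.py mv.in>/dev/null;python3 st.py
echo '[[[1.5,0,0],[0,0,0],0],[[0,0,0],[0,0,0],0]]' > mv.in && python3 steer.py mv.in>/dev/null;python3 st.py
```

```text
t 13.3167 rig tcp [-93.647  -0.924 115.314] F [ 0.253 -0.431  0.493] toolx [ 1.    -0.001  0.   ] toolz [ 0. -0. -1.] open -0.0429570986865649
t 13.4833 rig tcp [-92.235  -0.942 115.299] F [-0.91   0.247 -0.943] toolx [ 1.    -0.001  0.   ] toolz [ 0. -0. -1.] open 0.12097012443795326
t 13.65 rig tcp [-91.959  -0.93  115.171] F [-3.881  0.405  2.647] toolx [ 1.    -0.001 -0.003] toolz [-0.003 -0.    -1.   ] open 0.12109348763280332
```

```bash
echo '[[[1.5,0,0],[0,0,0],0],[[0.5,0,0],[0,0,0],0],[[0,0,0],[0,0,0],0],[[0,0,0],[0,0,0],0]]' > mv.in && python3 steer.py mv.in>/dev/null;python3 st.py
echo '[[[-15,0,0],[0,0,0],0],[[-25,0,0],[0,0,0],0],[[-30,0,0],[0,0,0],0],[[0,0,-35],[0,0,0],0],[[0,0,-35],[0,0,0],0],[[0,0,0],[0,0,0],0],[[0,0,0],[0,0,0],0],[[0,0,0],[0,0,0],0]]' > mv.in && python3 steer.py mv.in>/dev/null;python3 st.py
python3 -c "
from h import *
c=robot.read_camera('wrist');s=robot.read_camera('scene')
a=cv2.resize(c['color'][0:260,130:380],(400,416),interpolation=2);b=cv2.resize(s['color'][165:285,205:348],(400,336),interpolation=2)
cv2.imwrite('pics/m7.png',np.hstack([a,cv2.copyMakeBorder(b,0,80,0,0,0)]))
o=(571,77.5,.0274)
for a in (0,.08,.16):
  print(a,((proj(c,rig(o,[-76-69*np.sin(a)-8*np.cos(a),0,65+69*np.cos(a)]))-[130,0])*1.6))
"
```

```text
t 13.9833 rig tcp [-91.759  -0.91  114.988] F [-7.327 -0.364  4.957] toolx [ 1.    -0.    -0.006] toolz [-0.006 -0.    -1.   ] open 0.2336542939321779
t 14.65 rig tcp [-158.254   -0.915  185.295] F [-0.221 -1.053 -0.786] toolx [ 1.    -0.001  0.002] toolz [ 0.002 -0.    -1.   ] open 0.3402119553531138
0 [[199.27051148 169.5154061 ]]
0.08 [[199.29911364 183.11654913]]
0.16 [[199.33397458 196.17859335]]
```

View pics/m7.png

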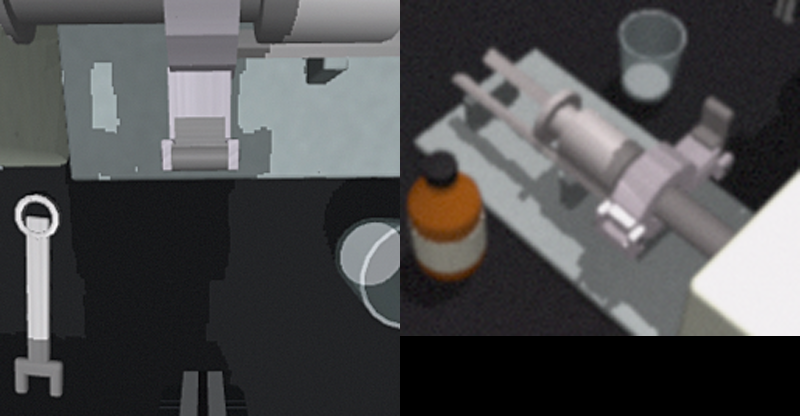

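The latch's outer edge is at about v=170, which matches angle 0, and its nose lies over the tab at (200,128). The bystanders haven't moved and the robot is clear.

```bash
python3 -c "
from cell import robot
print(robot.finish_job())"
```

```text
the job is handed in; nothing more can be done
None
```

The job is handed in: the filter stopped hard against the port, the clamp shut to its stop, the latch is upright with its nose over the tab, and the bystanders I could see had not moved; the hand-in gave no pass or fail result.

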